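# Book in a batch of seven decking samples on the tally counter

### The arm

A 6-joint arm with a two-finger parallel gripper is mounted at the origin on the work surface. World frame = base frame: x ahead of the robot, y to its left, z up, the work surface at z = 0. Lengths are in m, angles in rad, forces in N, time in s.
With the tool pointing down it reaches from about 0.275 to 0.725 m from the base axis. Payload 5.6 kg.
Tool frame: the origin (TCP) lies at the very end of the fingers, on their centre line; the grasp point (between the pads) lies 19 mm behind it (env.pinch_z is the distance from the TCP to the grasp point, in m); z points along the fingers, y is the direction in which the jaws open and shut (so a half turn about z gives the same grasp; the last joint's range is limited). The gripper opens to 85 mm and grips with 20 to 120 N. Pads are 22 mm wide; open, the fingers measure 114 mm over their backs; the gripper's body (76 mm by 85 mm) begins 54 mm behind the grasp point. The pads swing forward as they close: fully open they stand 13 mm farther back than shut.
Start: joints at [-0.927, 0.255, 0.108, 0, -1.424, -0.285], TCP at [0.193, -0.515, 0.194] pointing down, gripper open.
Joint ranges: [-2.95, 2.95], [-1.21, 1.97], [-1.09, 1.5], [-2.87, 1.71], [-2.94, -0.07], [-3.05, 3.05]. Speed limits (rad/s): [2.57, 2.57, 3.14, 3.14, 3.14, 3.14].

### API

Orientations are given as a rotation vector (axis times angle).
In Python, from bench import env gives the robot as it stands. The module is installed in compiled form; this text tells all that it offers.
- The arm moves only by the shell command python3 -m pendant 'ROWS' [FORCE]. ROWS is JSON, a list of rows, each a list of 7 numbers: the shift along the tool's x, y, z in units of 40 mm (1.0 is 40 mm), then the turn, a rotation vector about the tool's x, y, z in units of 5 degrees (1.0 is 5 degrees), then the finger opening in mm, from 0 to 85.4. In form: [[tx, ty, tz, wx, wy, wz, fingers], ...]. A call has 1 to 12 rows; each row is the pose to reach, as a shift and turn from the pose measured when the call began, along the tool's axes at that moment; what a row does not reach only later rows make up. A row lasts 1/12 s, in which the tool goes at most 41.7 mm and 7.16 degrees, less where a joint would pass 70% of its speed; a pose out of reach is approached as far as the arm can. A call with a gripper value outside its range is refused whole. The fingers move at their own pace and stop on an object; FORCE is the grip in N (left out, the last holds). Time passes only in rows, so rows that repeat a pose let the fingers close. It gives the time, the measured TCP pose, the force and the opening at its end, in the units of the state.
- env.sense(): the state, without advancing time (a new reading comes with each control period).
- env.camera(name): name is "scene" or "top"; returns a dict with "pixels" (400x640x3 uint8, red, green, blue), "z_map" (400x640 float32, m along the optical axis (not along the pixel's ray), 0 where there is no reading), "vfov" (degrees; the focal length in pixels is half the picture's height over the tangent of half this angle, whatever the lens; pixels are square), "cx", "cy" (the principal point, pixels), "dist" ([k1, k2, p1, p2, k3] as OpenCV has them; the pictures are not rectified), "rvec" (rotation vector, rad) and "tvec" (3), from world to camera coordinates, as OpenCV has them. Camera axes: x right, y down, z forward; pixel columns grow to the right and rows downward; lengths in m; the calibration is good to about 2 mm. A picture is of the moment at which its call begins.
- env.close_job(): hands the job in, once; it reports no verdict.
The state is a dict: "time_s": time; "joint_positions": joint angles; "joint_vel": joint speeds; "tau": joint torques, N m; "ee_pos": TCP position; "eef_rot": TCP orientation; "ft_force": force on the tool from outside, world axes, zero at the start; "wrist_torque": the same for the moment, N m; "finger_gap": opening from 0.0 (shut) to 1.0 (fully open).
Only numpy, scipy, OpenCV 4.12 (cv2) and the standard library are available. Lean on these libraries where they do the work, as an engineer would, in place of code of your own. Each camera call takes 0.05 s, during which the arm holds its last target.

### The job

Seven board samples are in the tray: step the grey tally counter forward with its round push button until the drum shows 7 between the diamond marks, turning the drum only by the button. Then book the count on the recorder box: push its spring-centred toggle all the way over to the side with the round dome (never to the side with the straight bar), hold it there for a good second, and let it spring back to the middle. Leave everything else where it is.

Things in the scene. Friction and masses are not known exactly. Their poses are not given: they have to be found in the camera images.
- counter: tally counter, a fixed grey box 126 (x) x 160 (y) x 103 mm high, flat roof. Origin: centre of its underside, z up. A white eight-sided drum (axle along y) shows its top face, 6 mm below the roof, through a window 38 (x) x 60 (y) mm centred 30 mm to +y; its faces bear black numerals 1 to 8, 29 mm high, head towards +x. The step button is 43 mm to -y. Counter and recorder may swap sides
- counter_mark (a point): centre of the window at roof height; black diamond marks on the roof either side of it (along y) mark the face that counts
- button_top (a point): centre of the top of the black round step button, 40 mm across, 27 mm above the roof, 130 mm above the table when up. Presses straight down 21 mm to its stop, with about 6 N, more if fast. Each full stroke steps the drum by one numeral (it clicks over past about 16 mm; a shorter stroke does not count). A spring lifts it; it must come fully up before the next stroke counts
- step_button (a joint): stroke of the step button in m: 0 up, 0.021 at its lower stop
- drum (a joint): drum angle in rad, growing by pi/4 = 0.785 a step: 0 shows 1, pi/4 shows 2, ..., 6 x pi/4 = 4.712 shows 7, 7 x pi/4 shows 8, 2 pi shows 1 again (4.712 + 2 pi shows 7 again). It starts on one of 1 to 4 (it may snap to it in the first 0.3 s) and rests only on whole numerals. It never steps back: after an overshoot go on round
- recorder: recorder box, fixed, grey, 110 (x) x 160 (y) x 50 mm high; origin: centre of its underside, z up. The toggle stands in the middle of its top; 58 mm to its +y is a white round dome (30 mm across, 12 mm high), 58 mm to its -y a white straight bar (44 mm along x, 9 mm wide, 7 mm high)
- toggle_tip (a point): centre of the toggle's black paddle, 26 (x) x 11 (y) x 40 mm high, on a thin steel stem; 107 mm above the table when centred, 60 mm above its pivot. It swings along the recorder's y
- toggle (a joint): angle of the toggle in rad: 0 centred (upright), +0.5 fully over to the dome side (+y of the recorder), -0.5 fully over to the bar side. A spring centres it; about 2.5 N at the paddle's middle holds it fully over
- deck_offcut: loose brown hollow decking offcut, 130 x 42 x 24 mm high, lying with its long side along its x, between the two machines; a bystander. Origin: centre of its underside
- mug: loose white mug, 76 mm across, 90 mm high; a bystander. Origin: centre of its underside
- cleaner: loose grey bottle, 60 mm across, 170 mm high; a bystander. Origin: centre of its underside
- fluted_panel: loose fluted wooden panel sample, 150 x 100 x 20 mm, lying; a bystander. Origin: centre of its underside
- deck_block: loose grey hollow decking sample, 140 x 90 x 26 mm, lying; a bystander. Origin: centre of its underside
- swatch_stack: loose stack of sample swatches, 90 x 70 x 28 mm; a bystander. Origin: centre of its underside
There are look-alikes about, which are no part of the job. What is shaped like the recorder but orange or turquoise is not meant.

How it is judged:
On the way, in this order (a step that is already met when the one before it is completed fails the run):
1. the drum shows 7 at the marks and the step button is let up ((value of joint drum between 4.5624 and 4.8624 rad or value of joint drum between 10.8456 and 11.1456 rad) and value of joint step_button below 0.004 m), for 0.2 s.
2. the toggle is held over to the dome side, with the drum at 7 ((value of joint drum between 4.5624 and 4.8624 rad or value of joint drum between 10.8456 and 11.1456 rad) and value of joint toggle above 0.35 rad), for 0.8 s.
At the end, for the whole second after the job is handed in: the drum stands at 7 (within 0.15 rad), the step button is up (within 4 mm) and the toggle is back in the middle (within 0.08 rad), after having been held at least 0.35 rad over to the dome side for 0.8 s with the drum at 7 (all of step 1 and value of joint toggle between -0.08 and 0.08 rad); the robot touches nothing.
It fails at once if the toggle is pushed to the bar side (beyond 0.25 rad) (value of joint toggle below -0.25 rad).
It fails at once if the toggle is pushed to the dome side (beyond 0.3 rad) while the drum does not show 7 (value of joint toggle above 0.3 rad and not (value of joint drum between 4.5624 and 4.8624 rad or value of joint drum between 10.8456 and 11.1456 rad)).
It fails at once if the robot turns or presses the drum directly (over 1 N) (contact force between any of the fingers, the arm and drum_c0 above 1 N).
It fails at once if a loose bystander is displaced by over 30 mm (distance of any of deck_offcut, mug, cleaner, fluted_panel, deck_block, swatch_stack from where it was at the start of the episode above 0.03 m).
It also fails if it takes over 61 s, if anything falls off the work surface, if the arm or the gripper's body presses on something with over 40 N, if the wrist force passes 120 N, or if a joint passes its speed limit or range.

## Working session

There is one attempt and no reset: what is moved stays moved. The work goes in short steps, Python scripts to look and compute and a shell command to move; the robot and the scene stay as the last step left them, time stands still between calls to the robot, and variables do not carry over. Pictures are saved under pics/ and viewed, and the job is handed in when it is done.

```bash
mkdir -p pics; cat > h.py <<'E'
import numpy as np,cv2
from bench import env
from scipy.spatial.transform import Rotation as R
def cam(n):
    c=env.camera(n); H=c["pixels"].shape[0]; f=H/2/np.tan(np.radians(c["vfov"])/2)
    c["K"]=np.array([[f,0,c["cx"]],[0,f,c["cy"]],[0,0,1.]]); c["d"]=np.array(c["dist"],float)
    c["Rm"]=cv2.Rodrigues(np.array(c["rvec"],float))[0]; c["t"]=np.array(c["tvec"],float).ravel(); return c
def cloud(c):
    H,W=c["z_map"].shape; u,v=np.meshgrid(np.arange(W),np.arange(H))
    p=cv2.undistortPoints(np.stack([u,v],-1).reshape(-1,1,2).astype(np.float64),c["K"],c["d"]).reshape(H,W,2)
    z=c["z_map"][...,None]; P=np.concatenate([p*z,z],-1)
    return (P-c["t"])@c["Rm"]
def proj(c,P): return cv2.projectPoints(np.array(P,float).reshape(-1,3),np.array(c["rvec"],float),c["t"],c["K"],c["d"])[0].reshape(-1,2)
def save(c,name,box=None,s=1):
    im=c["pixels"][...,::-1]
    if box: im=im[box[1]:box[3],box[0]:box[2]]
    cv2.imwrite("pics/"+name,cv2.resize(im,None,fx=s,fy=s,interpolation=cv2.INTER_CUBIC))
E
python3 - <<'E'
from h import *
import pickle
for n in("top","scene"):
    c=cam(n); save(c,n+"0.png",s=1.25); pickle.dump(c,open(n+".pkl","wb")); print(n,c["Rm"].round(3).tolist(),c["t"],c["K"][0,0],c["d"])
print(env.sense())
E
```

```text
top [[0.013, -1.0, 0.004], [-0.994, -0.013, -0.105], [0.105, -0.002, -0.994]] [0.01066249 0.55072891 1.35458473] 363.3892150077306 [-0.06162084  0.          0.          0.          0.        ]
scene [[0.817, 0.577, 0.01], [0.502, -0.701, -0.507], [-0.286, 0.419, -0.862]] [-0.46051848 -0.20329186  1.63246345] 372.8158963634993 [-0.08010891  0.          0.          0.          0.        ]
{'time_s': 0.1, 'joint_positions': array([-9.27395751e-01,  2.55682419e-01,  1.07121815e-01, -3.89504012e-04,
       -1.42391628e+00, -2.84576804e-01]), 'joint_vel': array([-2.87047174e-05, -3.92327104e-03,  3.46432480e-03,  1.05183079e-03,
       -8.27054460e-04, -4.23599506e-04]), 'tau': array([-4.05871004e-03, -3.87603414e+01,  2.38473898e+01,  5.37801147e+00,
       -3.78998884e-03, -3.63575026e-06]), 'ee_pos': array([ 0.19298764, -0.51448236,  0.19368934]), 'eef_rot': array([ 5.60458611e-01, -3.09078034e+00, -2.63119480e-03]), 'ft_force': array([ 0.80029813,  0.42140669, -0.91282525]), 'wrist_torque': array([-0.01073061,  0.04000408, -0.05740216]), 'finger_gap': 0.9976202198062356}
```

View pics/top0.png

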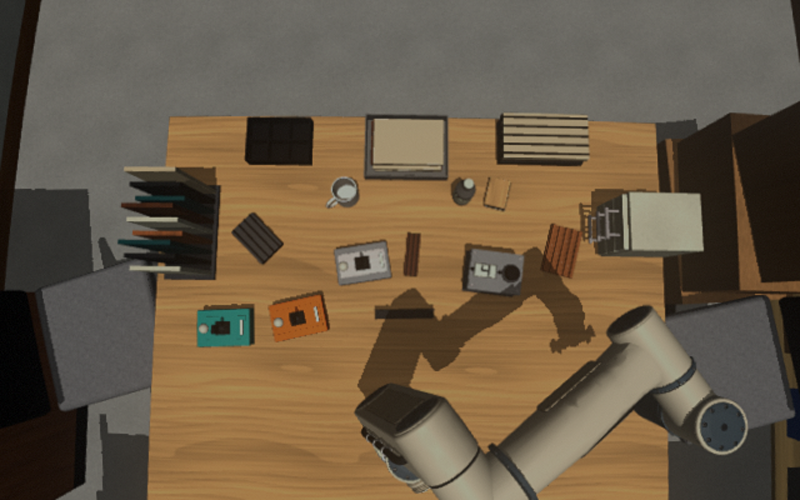

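View pics/scene0.png

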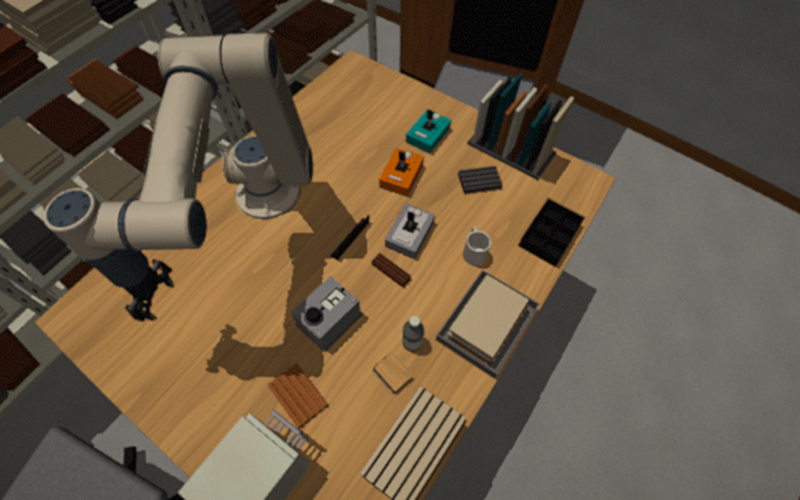

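The top view shows x up and y to the left. The counter is at (494,271) in the enlarged picture. There are three recorder-shaped boxes: grey at (362,262), orange at (298,316) and turquoise at (224,327). Only the grey one fits the description. I'll crop and measure it next.

```bash
python3 - <<'E'
from h import *
import pickle
c=pickle.load(open("top.pkl","rb")); P=cloud(c)
im=c["pixels"][...,::-1][180:250,255:435]
cv2.imwrite("pics/crop0.png",cv2.resize(im,None,fx=4.4,fy=4.4,interpolation=cv2.INTER_CUBIC))
s=pickle.load(open("scene.pkl","rb")); save(s,"crop1.png",(225,150,365,285),4.4)
def fit(u0,u1,v0,v1,z0,z1,n,c,P):
    Q=P[v0:v1,u0:u1]; m=(Q[...,2]>z0)&(Q[...,2]<z1); q=Q[m]
    r=cv2.minAreaRect((q[:,:2]*1000).astype(np.float32)); print(n,len(q),q.mean(0).round(4),"rect",r)
fit(365,425,190,245,.09,.11,"counter roof",c,P)
fit(365,425,190,245,.115,.14,"button",c,P)
fit(262,315,185,235,.043,.0535,"rec roof",c,P)
fit(262,315,185,235,.075,.135,"toggle",c,P)
fit(262,315,185,235,.056,.0635,"dome",c,P)
Ps=cloud(s)
fit(230,295,220,282,.115,.14,"s button",s,Ps)
fit(230,295,220,282,.09,.11,"s counter",s,Ps)
fit(300,352,155,210,.043,.0535,"s rec",s,Ps)
fit(300,352,155,210,.08,.135,"s tog",s,Ps)
E
```

```text
counter roof 1215 [ 0.486  -0.2373  0.1025] rect ((485.8321228027344, -243.05386352539062), (152.29910278320312, 117.16106414794922), 83.4810791015625)
button 106 [ 0.48   -0.2826  0.1294] rect ((479.9413146972656, -284.0691223144531), (35.42436599731445, 39.49076843261719), 1.0579482316970825)
rec roof 870 [0.5096 0.145  0.0501] rect ((510.22576904296875, 146.0625762939453), (110.56333923339844, 160.33566284179688), 9.764203071594238)
toggle 27 [0.5079 0.1444 0.1197] rect ((509.34027099609375, 144.61099243164062), (24.069129943847656, 9.473691940307617), 5.043773174285889)
dome 130 [0.5093 0.1497 0.0582] rect ((510.59716796875, 146.33914184570312), (103.75129699707031, 150.07427978515625), 12.384910583496094)
s button 112 [ 0.4801 -0.288   0.1274] rect ((478.61126708984375, -286.998046875), (39.004005432128906, 38.20314407348633), 83.1419448852539)
s counter 1263 [ 0.4861 -0.2435  0.1004] rect ((483.07470703125, -244.043701171875), (156.18507385253906, 119.65852355957031), 83.60137176513672)
s rec 715 [0.5119 0.1393 0.0487] rect ((507.76458740234375, 146.28121948242188), (110.92311096191406, 162.04364013671875), 9.505291938781738)
s tog 45 [0.5095 0.1439 0.1115] rect ((508.6026611328125, 145.3182373046875), (22.405536651611328, 11.549811363220215), 23.439985275268555)
```

View pics/crop0.png

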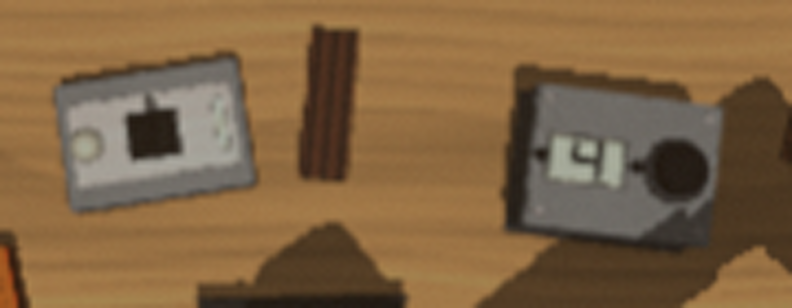

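View pics/crop1.png

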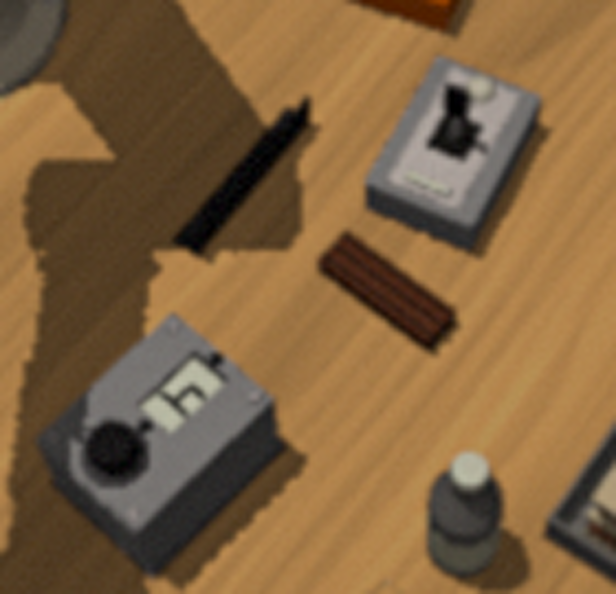

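The counter's button is on its -y side. The grey recorder has its dome on the left (+y) and its bar on the right. Next I'll read the numeral rectified, and check the height of the black strip at about (323,250), which wasn't listed.

```bash
python3 - <<'E'
from h import *
import pickle
out=[]
yaw=np.radians(-6.5); o=np.array([.4845,-.2435])
for n in("top","scene"):
    c=pickle.load(open(n+".pkl","rb"))
    # rectified patch: rows +x down to -x, cols +y to -y (numeral head up)
    g=np.arange(-30,30,.25)/1000
    yy,xx=np.meshgrid(-g+.030,-g) 
    X=o[0]+xx*np.cos(yaw)-yy*np.sin(yaw); Y=o[1]+xx*np.sin(yaw)+yy*np.cos(yaw)
    uv=proj(c,np.stack([X,Y,0*X+.097],-1)).reshape(240,240,2).astype(np.float32)
    out.append(cv2.resize(cv2.remap(c["pixels"],uv[...,0],uv[...,1],cv2.INTER_CUBIC),(380,380)))
    print(n,"button",o+np.array([.043*np.sin(yaw),-.043*np.cos(yaw)]))
cv2.imwrite("pics/num.png",np.hstack(out)[...,::-1])
c=pickle.load(open("top.pkl","rb"));P=cloud(c)
for v in range(242,262,2): print(v,P[v,[305,315,323,335,343]].round(3).tolist())
E
```

```text
top button [ 0.47963226 -0.28622359]
scene button [ 0.47963226 -0.28622359]
242 [[0.39, 0.089, 0.003], [0.391, 0.051, 0.001], [0.391, 0.02, -0.003], [0.392, -0.026, 0.002], [0.392, -0.057, -0.002]]
244 [[0.383, 0.089, 0.003], [0.383, 0.051, 0.0], [0.383, 0.02, -0.003], [0.384, -0.026, 0.002], [0.384, -0.057, -0.0]]
246 [[0.375, 0.089, 0.002], [0.375, 0.051, -0.003], [0.376, 0.02, 0.001], [0.376, -0.026, 0.001], [0.377, -0.056, 0.011]]
248 [[0.367, 0.088, 0.005], [0.368, 0.05, 0.0], [0.368, 0.02, 0.003], [0.369, -0.026, 0.004], [0.369, -0.057, 0.006]]
250 [[0.36, 0.088, 0.007], [0.36, 0.05, 0.008], [0.361, 0.02, 0.004], [0.361, -0.026, 0.003], [0.362, -0.057, 0.003]]
252 [[0.352, 0.088, 0.003], [0.353, 0.05, 0.01], [0.353, 0.019, 0.005], [0.353, -0.027, -0.001], [0.354, -0.057, 0.006]]
254 [[0.345, 0.088, 0.003], [0.345, 0.05, -0.001], [0.346, 0.019, 0.01], [0.346, -0.026, 0.005], [0.346, -0.057, 0.004]]
256 [[0.337, 0.088, -0.003], [0.337, 0.05, -0.002], [0.338, 0.019, 0.001], [0.338, -0.027, 0.001], [0.338, -0.058, -0.004]]
258 [[0.33, 0.088, 0.006], [0.33, 0.05, 0.002], [0.33, 0.019, 0.006], [0.331, -0.027, 0.001], [0.331, -0.057, -0.001]]
260 [[0.405, 0.021, 1.405], [0.323, 0.05, 0.007], [0.323, 0.019, -0.001], [0.323, -0.027, 0.0], [0.324, -0.057, 0.002]]
```

View pics/num.png

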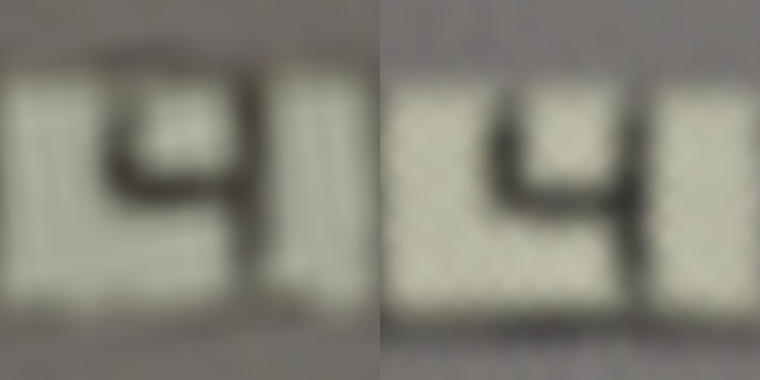

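It reads 4 in both views, so three strokes should do, though I'll recheck because it may snap in the first 0.3 s. The black strip lies flat on the table. Now I'll work out the move to above the button.

```bash
cat >> h.py <<'E'
def todo(p,yaw=None):
    s=env.sense(); Rm=R.from_rotvec(s["eef_rot"]); 
    d=Rm.inv().apply(np.array(p)-s["ee_pos"])/.04
    print("t",s["time_s"],"pos",s["ee_pos"].round(4),"f",s["ft_force"].round(1),"gap",round(float(s["finger_gap"]),3))
    print("shift units",d.round(3)); 
    # fix tilt; jaw axis at given yaw (deg of tool x)
    x=Rm.as_matrix()
    print("toolx yaw",np.degrees(np.arctan2(x[1,0],x[0,0])).round(1),"axes\n",x.round(3))
    if yaw is not None:
        a=np.radians(yaw); T=np.array([[np.cos(a),np.sin(a),0],[np.sin(a),-np.cos(a),0],[0,0,-1]])
        print("turn units",(np.degrees((Rm.inv()*R.from_matrix(T)).as_rotvec())/5).round(2))
E
python3 - <<'E'
from h import *
todo([.4795,-.2862,.165],-100)
todo([.4795,-.2862,.165],80)
E
```

```text
t 0.1 pos [ 0.193  -0.5145  0.1937] f [ 0.8  0.4 -0.9] gap 0.998
shift units [-8.711  2.827  0.721]
toolx yaw -159.4 axes
 [[-0.936 -0.351 -0.001]
 [-0.351  0.936  0.002]
 [ 0.     0.002 -1.   ]]
turn units [ 2.000e-02  1.000e-02 -1.189e+01]
t 0.1 pos [ 0.193  -0.5145  0.1937] f [ 0.8  0.4 -0.9] gap 0.998
shift units [-8.711  2.827  0.721]
toolx yaw -159.4 axes
 [[-0.936 -0.351 -0.001]
 [-0.351  0.936  0.002]
 [ 0.     0.002 -1.   ]]
turn units [ 1.000e-02 -2.000e-02  2.411e+01]
```

```bash
python3 -m pendant '[[-0.9,0.3,0,0,0,0,0],[-1.8,0.6,0,0,0,0,0],[-2.7,0.9,0,0,0,0,0],[-3.5,1.15,0,0,0,0,0],[-4.4,1.45,0,0,0,0,0],[-5.2,1.7,0,0,0,0,0],[-6.1,2.0,0,0,0,0,0],[-7.0,2.3,0,0,0,0,0],[-7.8,2.55,0.2,0,0,0,0],[-8.71,2.83,0.5,0,0,0,0],[-8.71,2.83,0.6,0,0,0,0],[-8.71,2.83,0.7,0,0,0,0]]' 40; python3 - <<'E'
from h import *
c=cam("scene"); save(c,"s1.png",(160,120,365,285),3.8)
c=cam("top"); save(c,"t1.png",(255,160,455,280),4)
todo([.4795,-.2862,.135])
E
```

```text
time_s: 1.1
ee_pos: [0.4801, -0.2845, 0.1642]
eef_rot: [0.564, -3.088, -0.005]
ft_force: [-0.6, 0.6, 0.2]
finger_gap: -0.003
t 1.2 pos [ 0.4787 -0.286   0.1648] f [-0.9 -0.9  0.2] gap 0.002
shift units [-0.019 -0.015  0.746]
toolx yaw -159.4 axes
 [[-0.936 -0.351 -0.003]
 [-0.351  0.936  0.002]
 [ 0.002  0.003 -1.   ]]
```

View pics/s1.png

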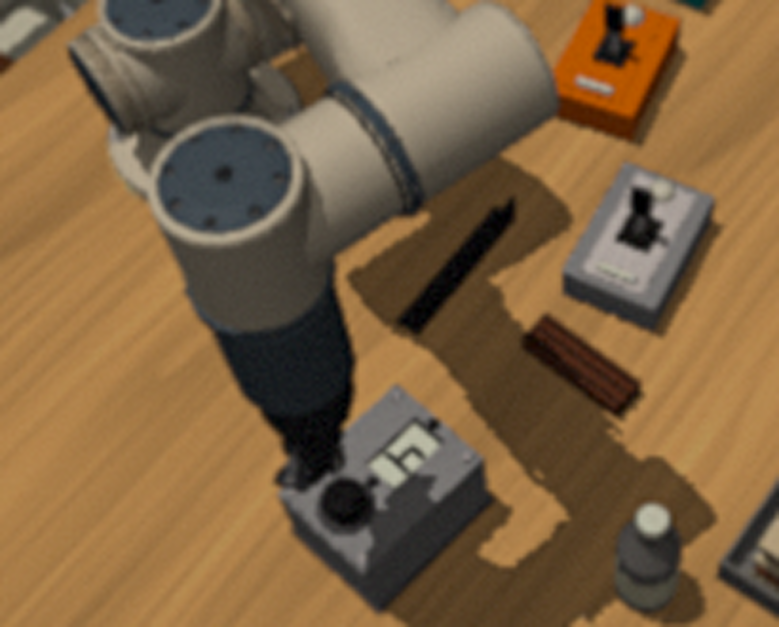

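View pics/t1.png

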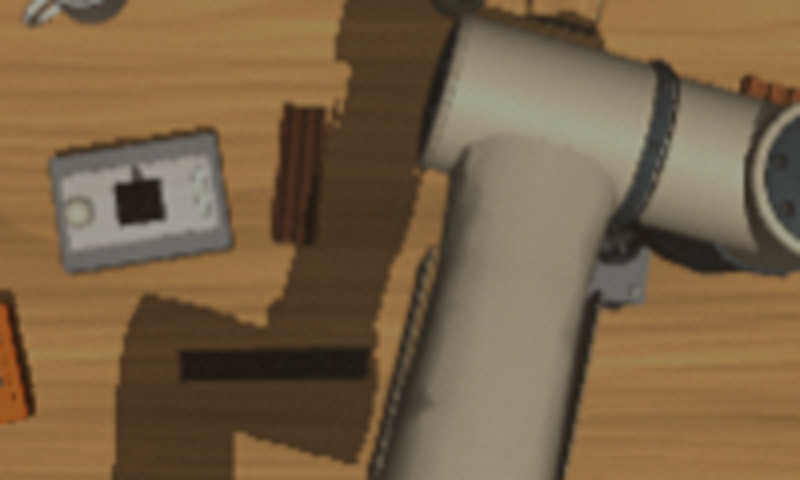

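```bash
python3 - <<'E'
from h import *
c=cam("scene"); q=proj(c,[[.4787,-.286,.165],[.4795,-.2862,.130]]); print(q,(q-[160,120])*3.8)
E
```

```text
[[248.1485927  245.85650361]
 [249.86855333 250.1301864 ]] [[334.96465225 478.2547137 ]
 [341.50050266 494.49470832]]
```

```bash
python3 -m pendant '[[-0.02,-0.01,0.5,0,0,0,0],[-0.02,-0.01,0.8,0,0,0,0],[-0.02,-0.01,0.95,0,0,0,0],[-0.02,-0.01,1.1,0,0,0,0],[-0.02,-0.01,1.25,0,0,0,0],[-0.02,-0.01,1.35,0,0,0,0],[-0.02,-0.01,1.4,0,0,0,0],[-0.02,-0.01,1.42,0,0,0,0],[-0.02,-0.01,1.42,0,0,0,0]]'; python3 - <<'E'
from h import *
c=cam("scene"); save(c,"s2.png",(205,180,325,285),5)
todo([.4795,-.2862,.145])
E
```

```text
time_s: 2.0
ee_pos: [0.4796, -0.2867, 0.1091]
eef_rot: [0.559, -3.09, -0.002]
ft_force: [-0.6, 0.1, -0.1]
finger_gap: 0.004
t 2.05 pos [ 0.4797 -0.2867  0.1092] f [-0.3 -0.3 -0.4] gap 0.003
shift units [ 0.001  0.015 -0.894]
toolx yaw -159.5 axes
 [[-0.937 -0.351 -0.001]
 [-0.351  0.937  0.001]
 [ 0.001  0.002 -1.   ]]
```

View pics/s2.png

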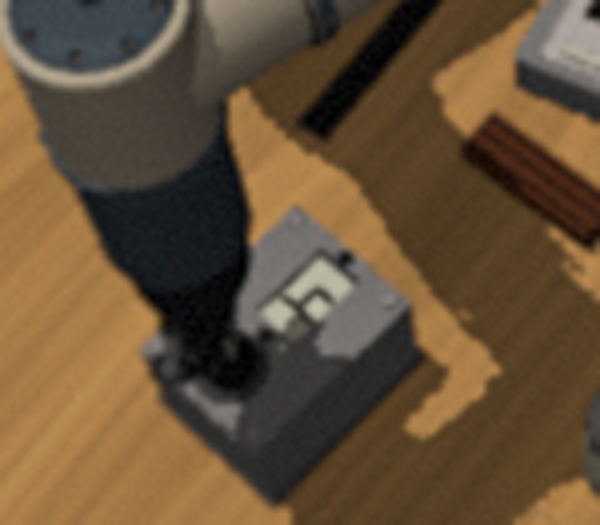

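No force is felt at z 0.109, which is suspicious. I'll check with depth where the button and fingertips are.

```bash
python3 - <<'E'
from h import *
c=cam("scene"); P=cloud(c); save(c,"s3.png",(225,225,285,275),12)
Q=P[225:275,225:285]
for v in range(235,268,2): print(v,[(int(a[0]*1000),int(a[1]*1000),int(a[2]*1000)) for a in P[v,232:264:3]])
print(proj(c,[[.4795,-.2862,.130],[.4795,-.2862,.109]]))
todo([.4795,-.2862,.145])
E
```

```text
235 [(493, -331, 346), (504, -327, 354), (509, -322, 352), (514, -315, 346), (519, -310, 343), (522, -302, 334), (518, -290, 306), (516, -279, 286), (448, -222, 103), (456, -215, 99), (467, -210, 105)]
237 [(477, -325, 303), (501, -328, 338), (506, -323, 336), (514, -318, 336), (510, -307, 313), (515, -300, 307), (517, -292, 294), (517, -281, 276), (454, -229, 104), (463, -222, 104), (468, -214, 96)]
239 [(944, -560, 1308), (487, -324, 298), (498, -321, 307), (504, -315, 305), (510, -309, 303), (514, -302, 296), (516, -293, 282), (450, -240, 102), (459, -234, 103), (463, -225, 92), (473, -220, 96)]
241 [(348, -267, 1), (483, -325, 281), (495, -322, 291), (944, -560, 1308), (508, -310, 287), (512, -303, 280), (490, -280, 208), (455, -246, 102), (462, -240, 100), (468, -231, 92), (480, -227, 100)]
243 [(351, -272, -4), (363, -267, 1), (492, -323, 275), (501, -318, 279), (507, -312, 276), (502, -300, 246), (498, -287, 216), (458, -251, 97), (467, -245, 100), (474, -238, 95), (484, -232, 97)]
245 [(358, -279, -2), (368, -273, 0), (489, -324, 257), (499, -320, 262), (500, -311, 247), (494
[... 1830 characters left out ...]
, 104), (514, -302, 97), (524, -297, 100), (533, -291, 102)]
265 [(410, -339, -5), (421, -333, 0), (432, -327, 3), (438, -319, -3), (460, -319, 30), (486, -322, 76), (503, -320, 98), (511, -314, 98), (520, -308, 99), (529, -303, 102), (534, -295, 92)]
267 [(418, -346, 2), (426, -339, -2), (435, -332, -1), (444, -326, -1), (455, -320, 2), (479, -321, 43), (505, -324, 91), (517, -320, 102), (525, -314, 101), (533, -308, 101), (535, -298, 81)]
[[249.86855333 250.1301864 ]
 [250.7790817  252.4959324 ]]
t 2.1 pos [ 0.4798 -0.2867  0.1093] f [-0.6  0.2  0.3] gap -0.002
shift units [ 0.003  0.015 -0.893]
toolx yaw -159.5 axes
 [[-0.937 -0.351 -0.001]
 [-0.351  0.937  0.001]
 [ 0.     0.001 -1.   ]]
```

View pics/s3.png

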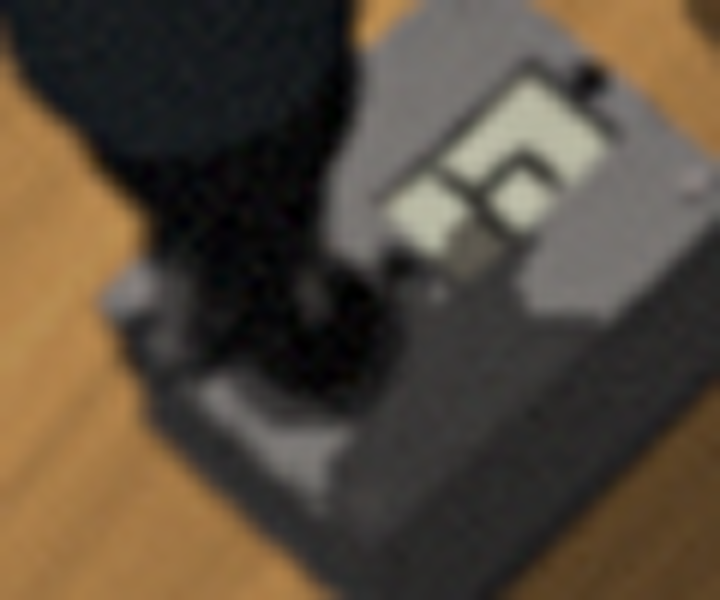

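```bash
cat >> h.py <<'E'
def num(name,c=None,x0=-30,x1=30,y0=-60,y1=90):
    c=c or cam("scene"); yaw=np.radians(-6.5); o=np.array([.4845,-.2435])
    gx=np.arange(x1,x0,-.25)/1000; gy=np.arange(y1,y0,-.25)/1000
    yy,xx=np.meshgrid(gy,gx)
    X=o[0]+xx*np.cos(yaw)-yy*np.sin(yaw); Y=o[1]+xx*np.sin(yaw)+yy*np.cos(yaw)
    uv=proj(c,np.stack([X.ravel(),Y.ravel(),0*X.ravel()+.100],-1)).reshape(*X.shape,2).astype(np.float32)
    cv2.imwrite("pics/"+name,cv2.remap(c["pixels"],uv[...,0],uv[...,1],cv2.INTER_CUBIC)[...,::-1])
E
python3 - <<'E'
from h import *
import pickle
num("n_a.png",pickle.load(open("scene.pkl","rb")),-60,60); num("n_b.png",None,-60,60)
cv2.imwrite("pics/n_ab.png",np.vstack([cv2.imread("pics/n_a.png")[:290],cv2.imread("pics/n_b.png")[:290]]))
print(env.sense()["ft_force"],env.sense()["wrist_torque"],env.sense()["tau"])
E
```

```text
[-0.29476711  0.56955462  0.04097052] [ 0.01655696  0.00905847 -0.02291257] [-1.73450581e-02 -4.06733859e+01  2.25970101e+01  5.09697810e+00
 -6.35729899e-03  9.91106367e-05]
```

View pics/n_a.png

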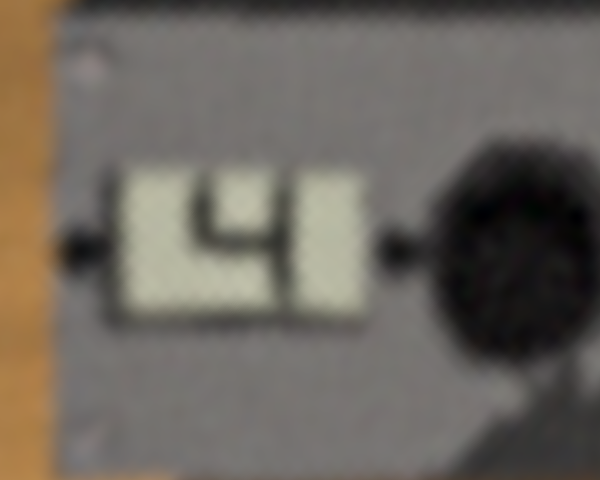

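View pics/n_b.png

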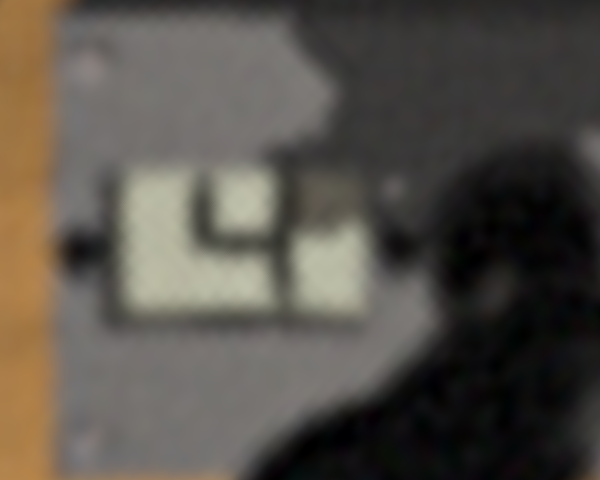

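The drum still shows 4, the button still looks up, and the fingertip appears to hang above it. I'll go down in small steps and watch the force.

```bash
python3 -m pendant '[[0,0,0.05,0,0,0,0],[0,0,0.1,0,0,0,0],[0,0,0.1,0,0,0,0]]'; python3 - <<'E'
from h import *
s=env.sense(); print(s["ee_pos"],s["ft_force"],s["tau"])
c=cam("scene");num("n_c.png",c,-60,60)
E
```

```text
time_s: 2.4
ee_pos: [0.4796, -0.2865, 0.1048]
eef_rot: [0.56, -3.09, -0.003]
ft_force: [0.6, 0.8, -0.9]
finger_gap: -0.001
[ 0.47957423 -0.28648402  0.10482494] [ 0.60319138  0.77980095 -0.86660164] [-2.35726358e-03 -4.12542093e+01  2.28220403e+01  5.16507089e+00
  7.58553436e-02  1.75102841e-04]
```

View pics/n_c.png

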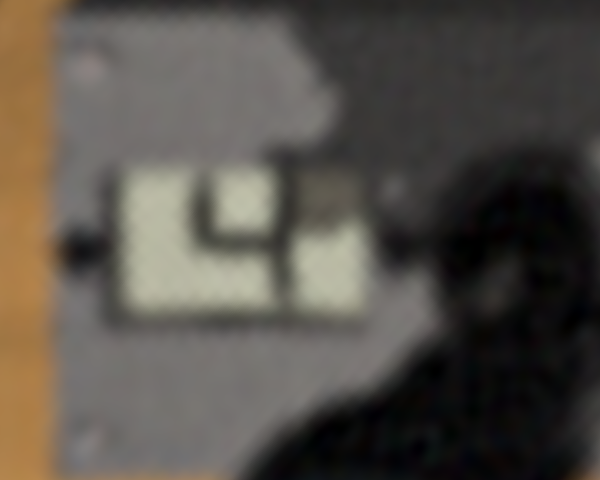

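```bash
python3 -m pendant '[[0,0,0.07,0,0,0,0],[0,0,0.14,0,0,0,0],[0,0,0.2,0,0,0,0],[0,0,0.2,0,0,0,0]]'; python3 - <<'E'
from h import *
c=cam("scene");num("n_d.png",c,-60,60); P=cloud(c)
s=env.sense(); print(s["ee_pos"],s["ft_force"],s["tau"][1:4])
E
```

```text
time_s: 2.78
ee_pos: [0.4791, -0.2863, 0.0962]
eef_rot: [0.559, -3.089, -0.004]
ft_force: [-0.6, 1.0, 0.2]
finger_gap: -0.004
[ 0.47926929 -0.28642918  0.09651548] [-0.45061085  0.34349682 -0.64026085] [-40.84586978  22.26199329   5.00892386]
```

View pics/n_d.png

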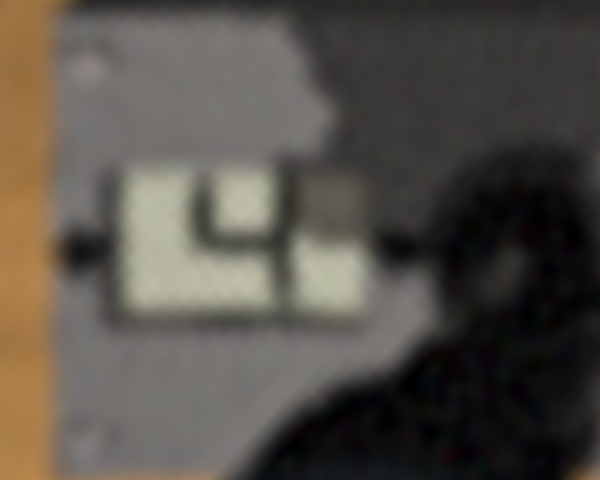

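```bash
python3 - <<'E'
from h import *
c=cam("scene"); P=cloud(c)
z=np.clip((P[...,2]-.08)/(.30-.08),0,1)
d=cv2.applyColorMap((z*255).astype(np.uint8),cv2.COLORMAP_JET)
b=(215,205,285,270)
A=c["pixels"][...,::-1][b[1]:b[3],b[0]:b[2]]; A=np.clip(A.astype(float)*2.5,0,255).astype(np.uint8)
o=[cv2.resize(x,None,fx=5.6,fy=5.6,interpolation=cv2.INTER_NEAREST) for x in (A,d[b[1]:b[3],b[0]:b[2]])]
cv2.imwrite("pics/dd.png",np.hstack(o))
uv=proj(c,[[.4795,-.2864,h] for h in (.0965,.1096,.130,.17,.2)]); print(((uv-[215,205])*5.6).round())
print("slices")
Q=P[200:275,215:290].reshape(-1,3)
for lo in np.arange(.105,.3,.01):
    m=(Q[:,2]>lo)&(Q[:,2]<lo+.01)&(Q[:,0]>.4)&(Q[:,0]<.56)
    q=Q[m]
    if len(q)>2: print(round(lo,3),len(q),np.percentile(q,[10,50,90],axis=0)[:,:2].round(3).tolist())
E
```

```text
[[203. 274.]
 [200. 266.]
 [195. 253.]
 [185. 227.]
 [177. 206.]]
slices
0.105 96 [[0.459, -0.307], [0.492, -0.272], [0.528, -0.184]]
0.115 16 [[0.48, -0.303], [0.494, -0.288], [0.497, -0.27]]
0.125 32 [[0.484, -0.3], [0.489, -0.288], [0.495, -0.274]]
0.135 5 [[0.489, -0.295], [0.49, -0.291], [0.491, -0.285]]
0.145 7 [[0.486, -0.295], [0.49, -0.289], [0.492, -0.278]]
0.155 6 [[0.488, -0.294], [0.49, -0.287], [0.492, -0.279]]
0.165 5 [[0.488, -0.298], [0.491, -0.293], [0.493, -0.282]]
0.175 10 [[0.486, -0.31], [0.49, -0.298], [0.501, -0.276]]
0.185 21 [[0.486, -0.313], [0.492, -0.307], [0.501, -0.298]]
0.195 14 [[0.494, -0.324], [0.501, -0.313], [0.506, -0.283]]
0.205 12 [[0.478, -0.328], [0.499, -0.295], [0.508, -0.242]]
0.215 36 [[0.49, -0.346], [0.502, -0.335], [0.511, -0.315]]
0.225 34 [[0.495, -0.343], [0.499, -0.334], [0.504, -0.301]]
0.235 19 [[0.49, -0.328], [0.497, -0.324], [0.503, -0.309]]
0.245 12 [[0.486, -0.327], [0.494, -0.322], [0.502, -0.318]]
0.255 14 [[0.489, -0.324], [0.501, -0.319], [0.516, -0.294]]
0.265 34 [[0.49, -0.324], [0.511, -0.303], [0.516, -0.268]]
0.275 35 [[0.488, -0.324], [0.511, -0.307], [0.517, -0.28]]
0.285 32 [[0.49, -0.324], [0.511, -0.309], [0.518, -0.278]]
0.295 22 [[0.5, -0.32], [0.514, -0.307], [0.517, -0.284]]
```

View pics/dd.png

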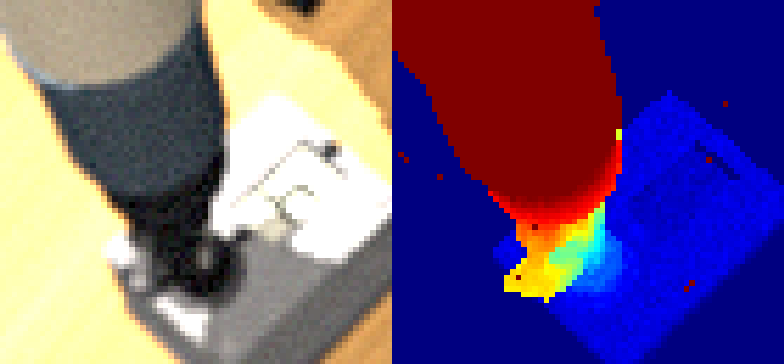

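```bash
python3 - <<'E'
from h import *
import pickle
c=pickle.load(open("scene.pkl","rb")); P=cloud(c)
b=(60,190,150,270); Q=P[b[1]:b[3],b[0]:b[2]]
im=c["pixels"][...,::-1][b[1]:b[3],b[0]:b[2]]; im=np.clip(im*2.0,0,255).astype(np.uint8)
z=np.clip((Q[...,2]-.1)/.25,0,1); d=cv2.applyColorMap((z*255).astype(np.uint8),cv2.COLORMAP_JET)
cv2.imwrite("pics/st.png",np.hstack([cv2.resize(x,None,fx=4.4,fy=4.4,interpolation=cv2.INTER_NEAREST) for x in(im,d)]))
q=Q.reshape(-1,3)
for lo in np.arange(.12,.3,.01):
    m=(q[:,2]>lo)&(q[:,2]<lo+.01); 
    if m.sum()>2: print(round(lo,3),m.sum(),np.percentile(q[m],[5,50,95],axis=0)[:,:2].round(3).tolist())
uv=proj(c,[[.193,-.5145,h] for h in(.194,.22,.267)]); print(((uv-[60,190])*4.4).round())
E
```

```text
0.24 7 [[0.176, -0.559], [0.217, -0.552], [0.22, -0.469]]
0.25 14 [[0.175, -0.567], [0.219, -0.556], [0.221, -0.468]]
0.26 25 [[0.179, -0.567], [0.217, -0.552], [0.221, -0.464]]
0.27 21 [[0.183, -0.567], [0.217, -0.553], [0.22, -0.466]]
0.28 27 [[0.178, -0.572], [0.218, -0.555], [0.225, -0.454]]
0.29 84 [[0.168, -0.582], [0.19, -0.471], [0.222, -0.454]]
[[333. 252.]
 [318. 237.]
 [291. 210.]]
```

View pics/st.png

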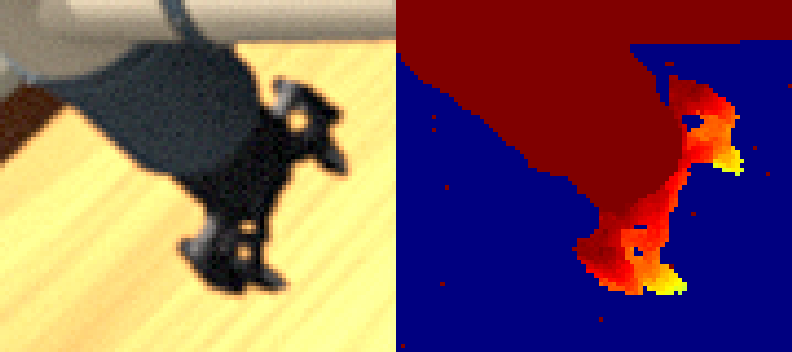

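At the start, the open fingertips showed at z≈0.24, where the report implies 0.207. So the real tips sit about 33 mm higher than the reported TCP, and that applies now too, with no contact force. I'll correct for this: contact should come at a reported z of about 0.096, and the stop at about 0.075.

```bash
python3 -m pendant '[[0,0,0.05,0,0,0,0],[0,0,0.1,0,0,0,0],[0,0,0.15,0,0,0,0],[0,0,0.15,0,0,0,0]]'; python3 - <<'E'
from h import *
s=env.sense(); print(s["ee_pos"],s["ft_force"],s["tau"][1:4])
E
```

```text
time_s: 3.22
ee_pos: [0.4796, -0.2866, 0.0907]
eef_rot: [0.56, -3.09, -0.002]
ft_force: [1.2, 0.4, 0.9]
finger_gap: -0.002
[ 0.47962886 -0.28661294  0.0906816 ] [1.1539999  0.35885526 0.93696941] [-40.22115827  21.46364808   4.81766626]
```

```bash
python3 -m pendant '[[0,0,0.05,0,0,0,0],[0,0,0.1,0,0,0,0],[0,0,0.15,0,0,0,0],[0,0,0.15,0,0,0,0]]'; python3 - <<'E'
from h import *
s=env.sense(); print(s["ee_pos"],s["ft_force"],s["tau"][1:4])
E
```

```text
time_s: 3.55
ee_pos: [0.4797, -0.2867, 0.0845]
eef_rot: [0.56, -3.09, -0.002]
ft_force: [-0.4, 0.3, 3.4]
finger_gap: -0.001
[ 0.47971383 -0.28671067  0.08452688] [-0.40930912  0.27656654  3.40197665] [-39.67641592  21.09246969   4.59148899]
```

Contact is found: 3.4 N at 0.0845. I'll continue to the stop.

```bash
python3 -m pendant '[[0,0,0.06,0,0,0,0],[0,0,0.12,0,0,0,0],[0,0,0.18,0,0,0,0],[0,0,0.24,0,0,0,0],[0,0,0.24,0,0,0,0]]';python3 -m pendant '[[0,0,0.05,0,0,0,0],[0,0,0.1,0,0,0,0],[0,0,0.1,0,0,0,0]]'; python3 - <<'E'
from h import *
c=cam("scene");num("n_e.png",c,-60,60)
E
```

```text
time_s: 3.97
ee_pos: [0.4798, -0.2867, 0.0743]
eef_rot: [0.56, -3.09, -0.002]
ft_force: [0.8, 0.5, 2.8]
finger_gap: 0.003
time_s: 4.22
ee_pos: [0.4799, -0.2869, 0.0722]
eef_rot: [0.561, -3.091, -0.0]
ft_force: [-3.3, 3.2, 12.4]
finger_gap: 0.0
```

View pics/n_e.png

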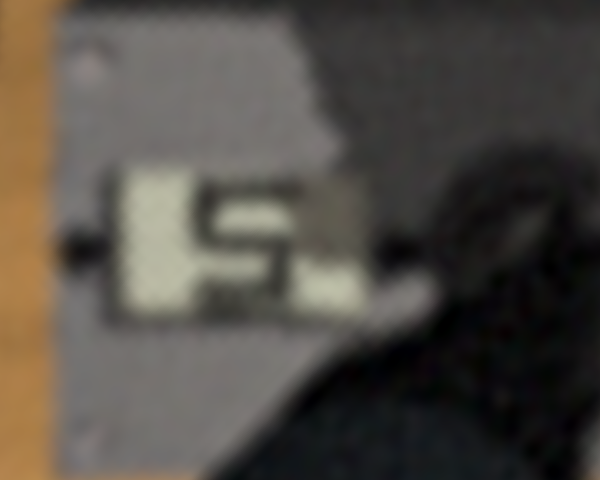

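The drum now shows 5, with the stop at reported z 0.072. Next is stroke two: fully up, then down.

```bash
python3 -m pendant '[[0,0,-0.4,0,0,0,0],[0,0,-0.8,0,0,0,0],[0,0,-1.0,0,0,0,0],[0,0,-1.0,0,0,0,0],[0,0,-1.0,0,0,0,0],[0,0,-0.6,0,0,0,0],[0,0,-0.4,0,0,0,0],[0,0,-0.25,0,0,0,0],[0,0,-0.12,0,0,0,0],[0,0,0,0,0,0,0],[0,0,0.05,0,0,0,0],[0,0,0.05,0,0,0,0]]'; python3 - <<'E'
from h import *
c=cam("scene");num("n_f.png",c,-60,60)
E
```

```text
time_s: 5.27
ee_pos: [0.4799, -0.2868, 0.0721]
eef_rot: [-0.562, 3.091, -0.001]
ft_force: [-2.9, 5.6, 14.8]
finger_gap: 0.002
```

View pics/n_f.png

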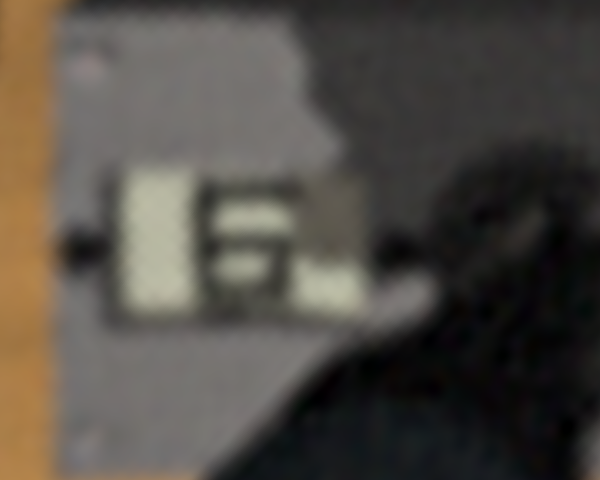

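It shows 6. I'll make one more stroke.

```bash
python3 -m pendant '[[0,0,-0.4,0,0,0,0],[0,0,-0.8,0,0,0,0],[0,0,-1.0,0,0,0,0],[0,0,-1.0,0,0,0,0],[0,0,-1.0,0,0,0,0],[0,0,-0.6,0,0,0,0],[0,0,-0.4,0,0,0,0],[0,0,-0.25,0,0,0,0],[0,0,-0.12,0,0,0,0],[0,0,0,0,0,0,0],[0,0,0.05,0,0,0,0],[0,0,0.05,0,0,0,0]]'; python3 -m pendant '[[0,0,-0.5,0,0,0,0],[0,0,-1.0,0,0,0,0],[0,0,-1.8,0,0,0,0],[0,0,-2.6,0,0,0,0],[0,0,-3,0,0,0,0],[0,0,-3,0,0,0,0]]'; python3 - <<'E'
from h import *
c=cam("scene");num("n_g.png",c,-60,60)
todo([.5,.1,.1],-80.2)
todo([.5,.1,.1],189.8)
todo([.5,.1,.1],9.8)
E
```

```text
time_s: 6.32
ee_pos: [0.4799, -0.2867, 0.0722]
eef_rot: [-0.563, 3.09, -0.002]
ft_force: [-4.3, 5.5, 14.9]
finger_gap: -0.0
time_s: 6.82
ee_pos: [0.4812, -0.2877, 0.1961]
eef_rot: [-0.562, 3.085, -0.009]
ft_force: [1.0, 0.1, 0.5]
finger_gap: 0.003
t 6.8667 pos [ 0.4804 -0.2869  0.1935] f [ 0.1  0.2 -0.8] gap -0.0
shift units [-3.863  8.886  2.319]
toolx yaw -159.4 axes
 [[-0.936 -0.353  0.004]
 [-0.353  0.936 -0.002]
 [-0.003 -0.003 -1.   ]]
turn units [ -0.05  -0.   -15.83]
t 6.8667 pos [ 0.4804 -0.2869  0.1935] f [ 0.1  0.2 -0.8] gap -0.0
shift units [-3.863  8.886  2.319]
toolx yaw -159.4 axes
 [[-0.936 -0.353  0.004]
 [-0.353  0.936 -0.002]
 [-0.003 -0.003 -1.   ]]
turn units [-0.04  0.03  2.17]
t 6.8667 pos [ 0.4804 -0.2869  0.1935] f [ 0.1  0.2 -0.8] gap -0.0
shift units [-3.863  8.886  2.319]
toolx yaw -159.4 axes
 [[-0.936 -0.353  0.004]
 [-0.353  0.936 -0.002]
 [-0.003 -0.003 -1.   ]]
turn units [ -0.05  -0.05 -33.83]
```

View pics/n_g.png

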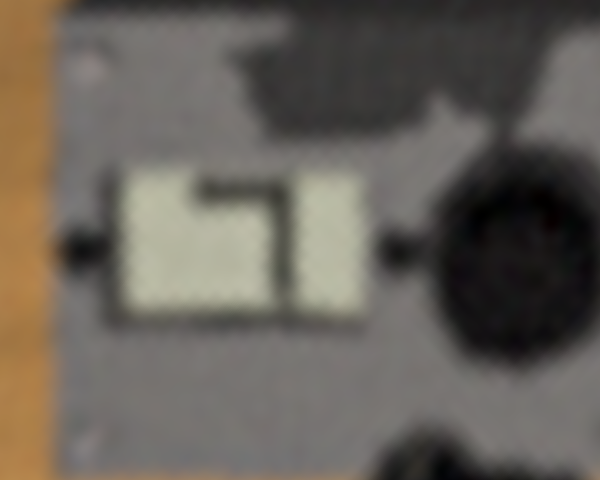

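It shows 7 and the button is up. Now I'll go to the recorder, on the bar side of the toggle, staying high with the jaws along the recorder's y.

```bash
python3 -m pendant '[[-0.4,0.8,0,0,0,0.2,0],[-0.8,1.6,0,0,0,0.4,0],[-1.2,2.4,0,0,0,0.6,0],[-1.6,3.2,0,0,0,0.8,0],[-2,4,0,0,0,1,0],[-2.4,4.8,0,0,0,1.2,0],[-2.8,5.6,0,0,0,1.4,0],[-3.2,6.4,0,0,0,1.6,0],[-3.6,7.2,0,0,0,1.8,0],[-3.95,8.0,0,0,0,2,0],[-4.28,8.77,0,0,0,2.17,0],[-4.28,8.77,0,0,0,2.17,0]]'; python3 - <<'E'
from h import *
c=cam("scene"); save(c,"s4.png",(255,110,375,220),5.4); P=cloud(c)
todo([.5167,.1017,.060],189.8)
q=P[90:220,255:375].reshape(-1,3)
for lo in np.arange(.19,.28,.01):
    m=(q[:,2]>lo)&(q[:,2]<lo+.01)
    if m.sum()>2: print(round(lo,3),m.sum(),np.percentile(q[m],[5,50,95],axis=0)[:,:2].round(3).tolist())
E
```

```text
time_s: 7.87
ee_pos: [0.5158, 0.1062, 0.1902]
eef_rot: [0.273, -3.129, 0.004]
ft_force: [0.8, -0.7, 0.4]
finger_gap: 0.001
t 7.9167 pos [0.5158 0.104  0.1905] f [0. 0. 0.] gap -0.001
shift units [-0.016 -0.051  3.262]
toolx yaw -170.0 axes
 [[-0.985 -0.174 -0.   ]
 [-0.174  0.985 -0.003]
 [ 0.001 -0.003 -1.   ]]
turn units [-0.04 -0.01  0.04]
0.23 10 [[0.511, 0.094], [0.525, 0.097], [0.528, 0.104]]
0.24 7 [[0.525, 0.102], [0.527, 0.105], [0.529, 0.114]]
0.25 5 [[0.527, 0.096], [0.528, 0.105], [0.529, 0.112]]
0.26 3 [[0.527, 0.084], [0.528, 0.114], [0.532, 0.116]]
0.27 13 [[0.514, 0.083], [0.528, 0.093], [0.534, 0.107]]
0.28 16 [[0.519, 0.074], [0.528, 0.093], [0.535, 0.122]]
```

View pics/s4.png

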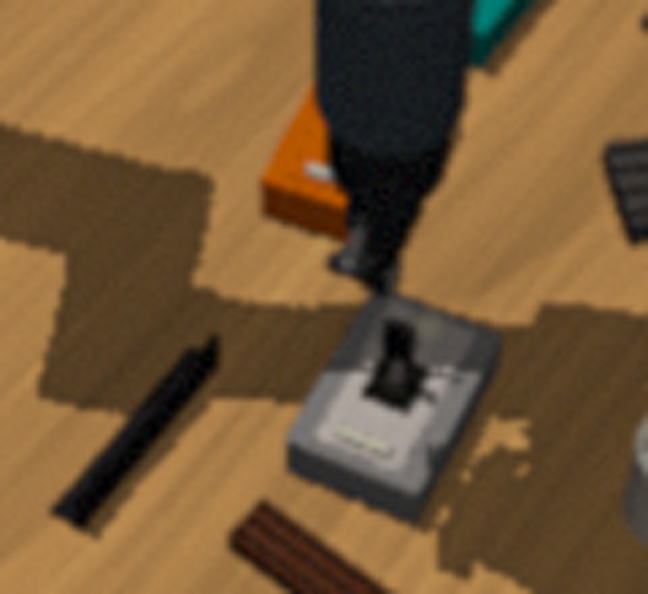

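The fingertip shows at z≈0.23 against a reported 0.1905, which agrees with the 37 mm offset. Its centre is at (0.517, 0.102), as intended. Descending beside the paddle on the bar side, with a gap of about 25 mm.

```bash
python3 -m pendant '[[0,-0.1,0.6,0,0,0,0],[0,-0.1,1.2,0,0,0,0],[0,-0.1,1.8,0,0,0,0],[0,-0.1,2.4,0,0,0,0],[0,-0.1,2.9,0,0,0,0],[0,-0.1,3.25,0,0,0,0],[0,-0.1,3.25,0,0,0,0]]'; python3 - <<'E'
from h import *
c=cam("scene"); save(c,"s5.png",(255,110,375,220),5.4)
todo([.5167,.1017,.060],189.8)
P=cloud(c)
q=P[90:220,255:375].reshape(-1,3)
for lo in np.arange(.08,.16,.01):
    m=(q[:,2]>lo)&(q[:,2]<lo+.01)
    if m.sum()>2: print(round(lo,3),m.sum(),np.percentile(q[m],[5,50,95],axis=0)[:,:2].round(3).tolist())
E
```

```text
time_s: 8.5
ee_pos: [0.5129, 0.0975, 0.0561]
eef_rot: [0.271, -3.121, 0.009]
ft_force: [0.1, 0.7, -0.6]
finger_gap: 0.0
t 8.55 pos [0.5144 0.098  0.0583] f [-1.  -0.3  0.2] gap 0.004
shift units [-0.072  0.082 -0.043]
toolx yaw -170.1 axes
 [[-0.985 -0.173 -0.005]
 [-0.173  0.985 -0.006]
 [ 0.006 -0.005 -1.   ]]
turn units [-0.05 -0.07  0.03]
0.08 11 [[0.509, 0.143], [0.693, 0.179], [0.703, 0.196]]
0.09 8 [[0.389, 0.109], [0.519, 0.144], [0.638, 0.424]]
0.1 15 [[0.322, 0.085], [0.518, 0.142], [0.525, 0.559]]
0.11 9 [[0.401, 0.088], [0.523, 0.097], [0.526, 0.393]]
0.12 7 [[0.38, 0.097], [0.519, 0.144], [0.527, 0.435]]
0.13 4 [[0.524, 0.085], [0.525, 0.1], [0.529, 0.111]]
0.14 10 [[0.512, 0.068], [0.523, 0.084], [0.533, 0.089]]
0.15 9 [[0.524, 0.069], [0.528, 0.085], [0.532, 0.118]]
```

View pics/s5.png

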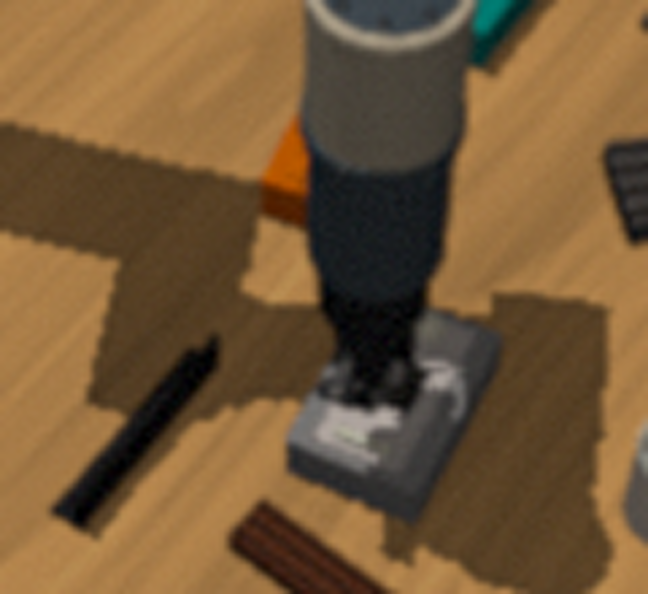

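```bash
python3 -m pendant '[[0,0.3,0,0,0,0,0],[0,0.55,0,0,0,0,0],[0,0.7,0,0,0,0,0],[0,0.8,0,0,0,0,0],[0,0.9,0,0,0,0,0],[0,0.9,0,0,0,0,0]]'; python3 -m pendant '[[0,0.1,0,0,0,0,0],[0,0.2,0,0,0,0,0],[0,0.2,0,0,0,0,0]]';python3 - <<'E'
from h import *
c=cam("scene"); save(c,"s6.png",(255,110,375,220),5.4)
todo([.509,.146,.060])
E
```

```text
time_s: 9.05
ee_pos: [0.5084, 0.1343, 0.0586]
eef_rot: [0.274, -3.125, 0.008]
ft_force: [0.1, -0.3, 0.5]
finger_gap: -0.0
time_s: 9.3
ee_pos: [0.5069, 0.1425, 0.0586]
eef_rot: [0.274, -3.125, 0.008]
ft_force: [0.6, -0.3, 0.2]
finger_gap: 0.003
t 9.35 pos [0.5069 0.1423 0.0586] f [-0.2 -0.5  0.7] gap 0.001
shift units [-0.067  0.083 -0.036]
toolx yaw -170.0 axes
 [[-0.985 -0.174 -0.005]
 [-0.174  0.985 -0.006]
 [ 0.005 -0.005 -1.   ]]
```

View pics/s6.png

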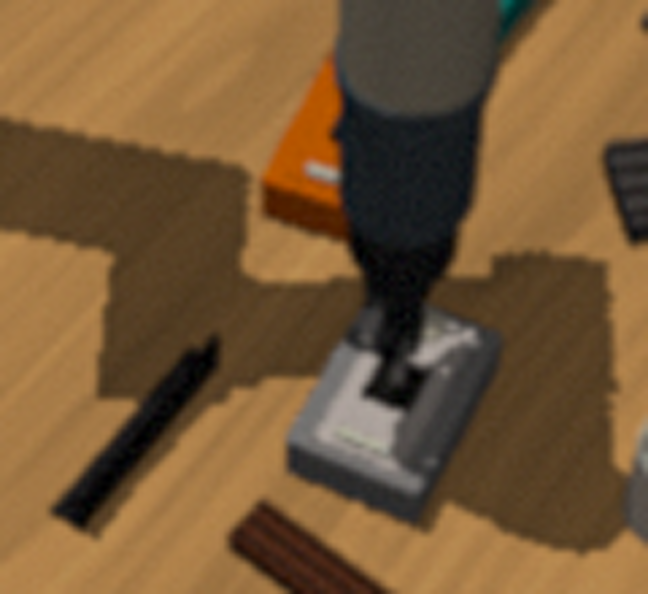

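```bash
python3 -m pendant '[[0,0.1,0,0,0,0,0],[0,0.2,0,0,0,0,0],[0,0.2,0,0,0,0,0]]'; python3 -m pendant '[[0,0.07,0,0,0,0,0],[0,0.1,0,0,0,0,0],[0,0.1,0,0,0,0,0]]';python3 - <<'E'
from h import *
c=cam("scene"); save(c,"s7.png",(285,130,365,200),8); P=cloud(c)
for v in range(150,186,2): print(v,[(int(a[0]*1000),int(a[1]*1000),int(a[2]*1000)) for a in P[v,318:346:3]])
todo([.509,.146,.060])
E
```

```text
time_s: 9.6
ee_pos: [0.5054, 0.1505, 0.0585]
eef_rot: [0.274, -3.124, 0.008]
ft_force: [0.1, -1.6, 1.1]
finger_gap: -0.005
time_s: 9.85
ee_pos: [0.5045, 0.1545, 0.0584]
eef_rot: [0.275, -3.124, 0.009]
ft_force: [0.1, -1.8, -0.1]
finger_gap: 0.001
150 [(375, 263, 29), (482, 127, 250), (505, 111, 284), (517, 112, 291), (527, 115, 296), (537, 119, 300), (542, 130, 292), (548, 140, 286), (448, 345, 0), (460, 350, 2)]
152 [(376, 262, 17), (484, 125, 242), (501, 118, 262), (513, 120, 269), (528, 115, 286), (535, 122, 283), (538, 139, 268), (543, 152, 258), (453, 338, -4), (466, 341, 2)]
154 [(378, 260, 6), (483, 126, 228), (502, 117, 253), (514, 117, 261), (524, 122, 263), (533, 127, 266), (538, 139, 256), (543, 152, 246), (461, 326, 0), (471, 334, -1)]
156 [(381, 255, 0), (391, 264, -2), (500, 120, 236), (514, 119, 247), (524, 123, 250), (532, 129, 251), (539, 139, 246), (544, 152, 235), (466, 317, 0), (477, 324, 0)]
158 [(387, 247, -1), (397, 256, -3), (503, 116, 231), (516, 116, 240), (524, 123, 239), (532, 130, 238), (539, 141, 232), (463, 298, 1), (472, 308, -1), (482, 317, -3)]
160 [
[... 1648 characters left out ...]
53, 203, 40)]
180 [(474, 123, 54), (482, 133, 48), (494, 137, 54), (505, 142, 57), (512, 153, 50), (523, 159, 52), (532, 166, 51), (542, 175, 49), (551, 183, 47), (551, 209, 15)]
182 [(477, 119, 45), (487, 126, 46), (498, 131, 50), (509, 136, 54), (518, 144, 52), (526, 155, 45), (536, 162, 46), (546, 168, 47), (556, 176, 45), (550, 213, -5)]
184 [(483, 111, 46), (495, 115, 53), (504, 122, 53), (513, 130, 50), (524, 135, 53), (533, 144, 50), (542, 153, 46), (551, 161, 44), (559, 173, 37), (555, 205, -6)]
t 9.9 pos [0.5046 0.1545 0.0584] f [ 0.1 -2.8  0.7] gap -0.0
shift units [-0.072 -0.228 -0.039]
toolx yaw -169.9 axes
 [[-0.985 -0.175 -0.005]
 [-0.175  0.985 -0.006]
 [ 0.006 -0.005 -1.   ]]
```

View pics/s7.png

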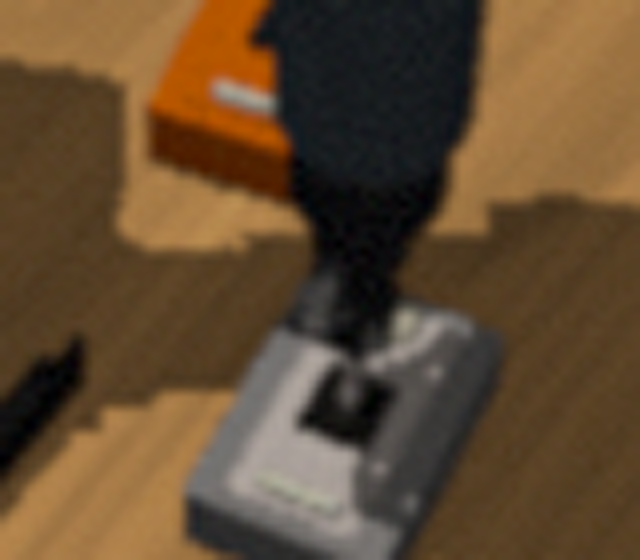

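```bash
python3 -m pendant '[[0,0.05,0,0,0,0,0],[0,0.1,0,0,0,0,0],[0,0.1,0,0,0,0,0]]'; python3 -m pendant '[[0,0.05,0,0,0,0,0],[0,0.1,0,0,0,0,0],[0,0.1,0,0,0,0,0]]'
```

```text
time_s: 10.15
ee_pos: [0.5038, 0.1585, 0.0584]
eef_rot: [0.275, -3.124, 0.009]
ft_force: [-0.2, -2.3, 1.0]
finger_gap: -0.0
time_s: 10.4
ee_pos: [0.5034, 0.1595, 0.0584]
eef_rot: [0.276, -3.123, 0.018]
ft_force: [3.9, -11.2, -0.2]
finger_gap: -0.004
```

The stop is reached, with the force jumping to 11 N. I'll hold for over a second, then ease back so the toggle follows the finger to centre.

```bash
python3 -m pendant '[[0,0,0,0,0,0,0],[0,0,0,0,0,0,0],[0,0,0,0,0,0,0],[0,0,0,0,0,0,0],[0,0,0,0,0,0,0],[0,0,0,0,0,0,0],[0,0,0,0,0,0,0],[0,0,0,0,0,0,0],[0,0,0,0,0,0,0],[0,0,0,0,0,0,0],[0,0,0,0,0,0,0],[0,0,0,0,0,0,0]]'; python3 -m pendant '[[0,0,0,0,0,0,0],[0,0,0,0,0,0,0],[0,0,0,0,0,0,0],[0,0,0,0,0,0,0],[0,0,0,0,0,0,0]]'; python3 - <<'E'
from h import *
c=cam("scene"); save(c,"s8.png",(285,130,365,200),8)
todo([.509,.146,.060])
E
python3 -m pendant '[[0,-0.1,0,0,0,0,0],[0,-0.2,0,0,0,0,0],[0,-0.3,0,0,0,0,0],[0,-0.4,0,0,0,0,0],[0,-0.5,0,0,0,0,0],[0,-0.6,0,0,0,0,0],[0,-0.7,0,0,0,0,0],[0,-0.8,0,0,0,0,0],[0,-0.95,0,0,0,0,0],[0,-1.15,0,0,0,0,0],[0,-1.4,0,0,0,0,0],[0,-1.5,0,0,0,0,0]]'
```

```text
time_s: 11.4
ee_pos: [0.5036, 0.1591, 0.0585]
eef_rot: [0.276, -3.123, 0.019]
ft_force: [2.3, -5.7, -0.2]
finger_gap: -0.001
time_s: 11.82
ee_pos: [0.5036, 0.1591, 0.0585]
eef_rot: [0.276, -3.123, 0.019]
ft_force: [1.8, -4.3, -0.1]
finger_gap: -0.004
t 11.8667 pos [0.5036 0.1591 0.0585] f [ 1.5 -4.3 -0.1] gap -0.001
shift units [-0.075 -0.346 -0.034]
toolx yaw -169.9 axes
 [[-0.985 -0.175 -0.005]
 [-0.175  0.984 -0.013]
 [ 0.007 -0.012 -1.   ]]
time_s: 12.87
ee_pos: [0.5142, 0.0987, 0.0592]
eef_rot: [0.275, -3.123, 0.019]
ft_force: [0.0, -1.0, -0.2]
finger_gap: 0.003
```

View pics/s8.png

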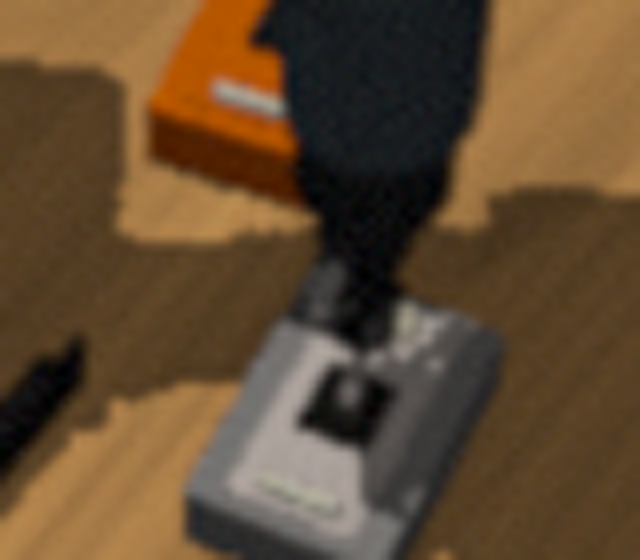

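Now I'll lift and move back, then check everything.

```bash
python3 -m pendant '[[0,0,-0.8,0,0,0,0],[0,0,-1.6,0,0,0,0],[0,0,-2.4,0,0,0,0],[0,0,-3.2,0,0,0,0],[0.8,0,-3.4,0,0,0,0],[1.6,0,-3.5,0,0,0,0],[2.4,0,-3.5,0,0,0,0],[3.2,0,-3.5,0,0,0,0],[3.6,0,-3.5,0,0,0,0],[3.6,0,-3.5,0,0,0,0],[3.6,0,-3.5,0,0,0,0]]'; python3 - <<'E'
from h import *
import pickle
c=cam("scene"); save(c,"e1.png",s=1.25); num("n_h.png",c,-60,60); P=cloud(c)
q=P[155:210,300:352].reshape(-1,3); m=(q[:,2]>.08)&(q[:,2]<.135); print("tog",m.sum(),q[m].mean(0))
save(c,"e2.png",(285,140,365,210),8)
t=cam("top"); save(t,"e3.png",s=1.25); print(env.sense()["ft_force"],env.sense()["ee_pos"],env.sense()["time_s"])
E
```

```text
time_s: 13.78
ee_pos: [0.3729, 0.0751, 0.2008]
eef_rot: [0.276, -3.125, 0.018]
ft_force: [0.6, 0.7, -0.6]
finger_gap: 0.005
tog 46 [0.50938529 0.14423725 0.11036916]
[-0.20428009  0.22914382 -0.52610887] [0.3736017  0.07533105 0.20030777] 13.8833
```

View pics/e1.png

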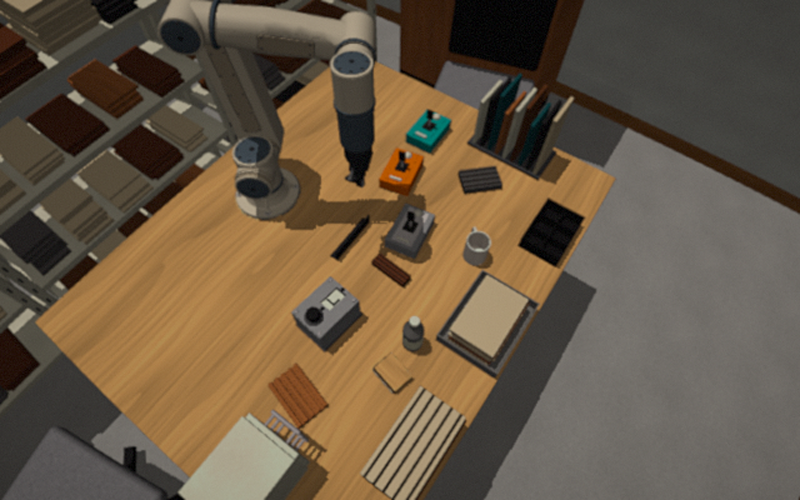

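View pics/n_h.png

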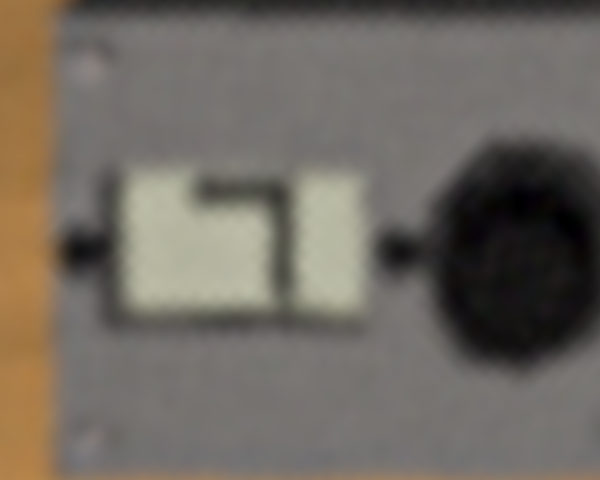

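View pics/e2.png

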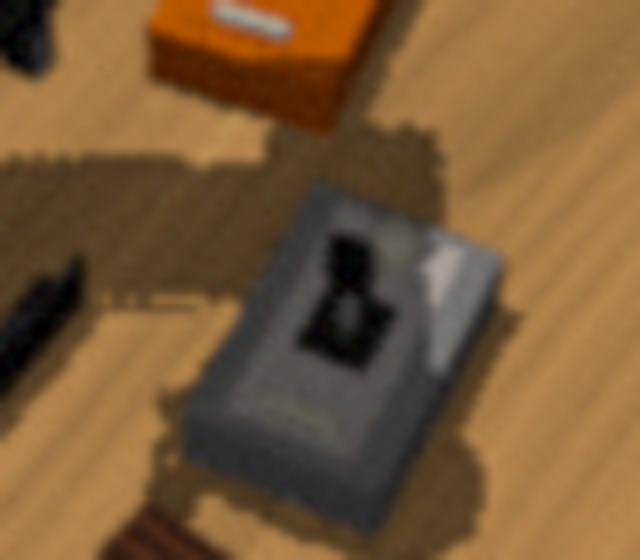

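View pics/e3.png

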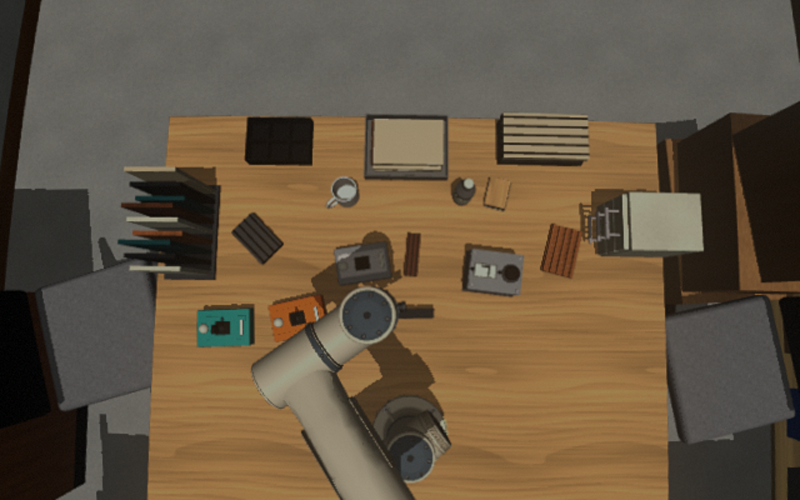

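The drum shows 7, the button is up, and the toggle is back at its start position (mean 0.5094, 0.1442, against 0.5095, 0.1439 before). The bystanders haven't moved and the robot is clear. Handing in.

```bash
python3 -c "
from bench import env
env.close_job()"
```

```text
the job is handed in; nothing more can be done
```

I stepped the counter from 4 to 7 with three full button strokes. Then I pushed the grey recorder's toggle to its dome-side stop, held it there for about 1.5 s, and eased it back to the middle. The job was handed in at about 14 s of robot time, and no verdict is reported.

- **Last checks:** the drum shows 7 between the marks and the button is up. The toggle's measured position is within 1 mm of where it started. The bystanders look unmoved in both camera views, and the robot was clear with no force on it.
- **One thing disagreed:** the real fingertips were about 37 mm higher than the reported tool position. My first press therefore stopped short of the button without touching it. I confirmed the gap by depth image and contact force, and corrected for it in every later move.
- **Toggle angle:** I didn't measure it directly. I took it as fully over when the push force jumped to 11 N at the stop.

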